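# Flush a perfusion line from the controller

### The job

Flush the blue line of the perfusion controller, working with the fingertips only: first switch the white controller on by pressing down the green-striped end of its black rocker as far as it goes, then push the blue valve key fully down, and last press the big green button of the separate grey pump box fully down and keep it there. The pump runs only while its button is held, so finish with the fingertips still holding it down. Do not push the yellow or the white key, and leave the bottle, the beaker and the syringe standing and lying where they are.

Things in the scene. Friction and masses are not known exactly. Their poses are not given: they have to be found in the camera images.
- controller: white perfusion controller, 170 (x) x 200 (y) x 45 mm, fixed to the worktop left or right of the robot's middle: three keys on the front half of its top, a black rocker on the rear half, three steel barbs 15 mm long at the back. Origin at the centre of its underside; z up, x to its back, y to its left (seen from the robot). Turned up to 0.5 rad.
- rocker (a joint): angle of the rocker, rad: 0 = off (green-striped end raised), 0.32 = on (that end fully down). Starts within 0.03 of off. No spring: it stays where it is left; about 2 to 3 N on its end turns it.
- rocker_on_end (a point): point to press: upper face of the rocker's green-striped wing (+y), 24 mm from the pivot; moves with it. Black V of two wings, each 26 mm wide, 32 mm long, along the controller's y; pivot at (0.045, 0, 0.058) in its frame. Off: the wing slopes up outwards, point at z = 0.066; on: wing level, z = 0.058. Bezel lower (z = 0.049).
- key_blue: fixed module of the blue key: black plate 42 x 42 x 3 mm, aluminium collar 32 mm across to 9 mm, cap 14 mm proud of the collar. Origin: underside centre, on the controller's top (z = 0.045). The three stand 60 mm apart in a row along the controller's y (at y = -0.06, 0, 0.06, x = -0.035 in its frame); which colour stands where varies.
- key_yellow: fixed module of the yellow key: black plate 42 x 42 x 3 mm, aluminium collar 32 mm across to 9 mm, cap 14 mm proud of the collar. Origin: underside centre, on the controller's top (z = 0.045). The three stand 60 mm apart in a row along the controller's y (at y = -0.06, 0, 0.06, x = -0.035 in its frame); which colour stands where varies.
- key_white: fixed module of the white key: black plate 42 x 42 x 3 mm, aluminium collar 32 mm across to 9 mm, cap 14 mm proud of the collar. Origin: underside centre, on the controller's top (z = 0.045). The three stand 60 mm apart in a row along the controller's y (at y = -0.06, 0, 0.06, x = -0.035 in its frame); which colour stands where varies.
- valve_blue (a joint): blue valve key: position of its push joint, m: 0 up to 0.007 fully down (starts within 1 mm of up). It takes about 3 N to move, has no spring and stays where it is left.
- valve_yellow (a joint): yellow valve key: position of its push joint, m: 0 up to 0.007 fully down (starts within 1 mm of up). It takes about 3 N to move, has no spring and stays where it is left.
- valve_white (a joint): white valve key: position of its push joint, m: 0 up to 0.007 fully down (starts within 1 mm of up). It takes about 3 N to move, has no spring and stays where it is left.
- valve_blue_top (a point): centre of the flat top of the blue valve key's round cap (24 mm across). The top stands 68 mm above the worktop when up, 61 mm when fully down. It moves with the key.
- valve_yellow_top (a point): centre of the flat top of the yellow valve key's round cap (24 mm across). The top stands 68 mm above the worktop when up, 61 mm when fully down. It moves with the key.
- valve_white_top (a point): centre of the flat top of the white valve key's round cap (24 mm across). The top stands 68 mm above the worktop when up, 61 mm when fully down. It moves with the key.
- pump_box: grey pump box 90 x 90 x 46 mm, fixed to the worktop on the other side of the robot's middle, with a yellow collar (48 mm across, to z = 0.051) and a green mushroom button on top. Origin at the centre of its underside; z up. Turned up to 0.5 rad.
- pump (a joint): pump button: travel, m: 0 up, 0.008 fully down. Sprung: about 2 N at the start, 5 N fully down; it rises again when let go.
- pump_top (a point): centre of the top of the green mushroom button (cap 40 mm across, flat top 28 mm across); 72 mm above the worktop when up, 64 mm when fully down; moves with the button.
- glue: small white bottle with a red cap, 36 mm across, 75 mm high, loose, standing behind the controller. Origin at the centre of its underside. Bystander.
- beaker: clear beaker, 58 mm across, 83 mm high, loose, standing behind the pump box. Origin at the centre of its underside. Bystander.
- syringe: plastic syringe, 111 mm long, 14 mm high, loose, lying in front of the pump box, its length along its own y. Origin at the centre of its underside. Bystander.

How it is judged:
By the outcome, as a careful person would: the job done as asked, in the order asked, and still so for the second after the job is handed in, while the arm keeps its last pose, push and grip.
It also fails if it takes over 58 s, if anything falls off the work surface, if the arm or the gripper's body presses on something with over 40 N, if the wrist force passes 120 N, or if a joint passes its speed limit or range.

### The arm

A 7-joint arm with a two-finger parallel gripper is mounted at the origin on a cart in front of the work surface, level with it; the furniture and walls round the work are solid. World frame = base frame: x ahead of the robot, y to its left, z up, the work surface at z = 0. Lengths are in m, angles in rad, forces in N, time in s.
With the tool pointing down it reaches from about 0.425 to 0.925 m from the base axis. Payload 6.8 kg.
Tool frame: the origin (TCP) lies at the very end of the fingers, on their centre line; the grasp point (between the pads) lies 19 mm behind it; z points along the fingers, y is the line along which they close (so a half turn about z gives the same grasp; the last joint's range is limited). The gripper opens to 85 mm and grips with 20 to 120 N. Pads are 22 mm wide; open, the fingers measure 114 mm over their backs; the gripper's body (76 mm by 85 mm) begins 54 mm behind the grasp point. The pads swing forward as they close: fully open they stand 13 mm farther back than shut.
Start: joints at [1.017, 0.477, 0.022, 1.555, -0.011, 1.109, -0.083], TCP at [0.291, -0.609, 0.231] pointing down, gripper open.
Joint ranges: [-2.96, 2.96], [-0.34, 2.1], [-1.41, 1.46], [0.24, 2.44], [-1.37, 4.51], [0.17, 1.92], [-2.96, 2.96]. Speed limits (rad/s): [2.39, 2.39, 3.14, 3.14, 3.14, 3.14, 3.14].

### API

Orientations are given as a unit quaternion [x, y, z, w].
In Python, from station import status, eyes, ticket, spotter gives the robot as it stands. The module is installed in compiled form; this text tells all that it offers.
- The arm moves only by the tool play_rows, never from a script. Its arguments are lists of equal length, an entry for each row: "grip": the closure, from 0 (fully open) to 1 (shut); "slide": the shift along the tool's x, y, z in mm, a list of three; "turn": the turn, a rotation vector about the tool's x, y, z in degrees, a list of three. In form: {"grip": [grip, ...], "slide": [[x, y, z], ...], "turn": [[ax, ay, az], ...]}. A call has exactly 10 rows; each row is the pose to reach, as a shift and turn from the pose commanded when the call began, along the tool's axes at that moment; what a row does not reach only later rows make up. A row lasts 1/10 s, in which the tool goes at most 50 mm and 8.59 degrees, less where a joint would pass 70% of its speed; a pose out of reach is approached as far as the arm can. A call with a gripper value outside its range is refused whole. The fingers move at their own pace and stop on an object; "squeeze" is the grip in N (left out, the last holds). Time passes only in rows, so rows that repeat a pose let the fingers close, or fill a call up. It gives the time, the measured TCP pose, the force, the opening and the grip force at its end, in the units of the state.
- status.get_obs(): the state, without advancing time (a new reading comes with each control period).
- eyes.camera(name): name is "scene" or "side" or "wrist"; returns (picture, depth): 400x640x3 uint8, red, green, blue; 400x640 float32, m along the optical axis (not along the pixel's ray), 0 where there is no reading.
- eyes.camera_info(name): a dict with "mtx" (3x3 intrinsics, pixels), "k1" (the pictures are not rectified: a ray, as slopes to the right and down, at radius r is drawn at 1 + k1 r^2 times it, then the intrinsics apply), "cam_to_world" (4x4, takes a point from camera to world coordinates). Camera axes: x right, y down, z forward; pixel columns grow to the right and rows downward; lengths in m; the calibration is good to about 2 mm. A picture is of the moment at which its call begins: read the wrist's pose just before it. camera_info takes no time and is no camera call; for the wrist camera it gives the pose at the moment of the call.
- ticket.finish_job(): hands the job in; it is judged then, once.
Trained networks look in the newest picture that a camera, given by its name, has taken for a name from the list of things; names that differ only in an ending like _2 or _b are one class to them, and where a whole thing is asked for, a point or a joint stands for the part that bears it (a point fixed in the world has none). Each returns a list of dicts, best first, with "score" (0 to 1); they miss things now and then, are a little off and sometimes report something else, mostly with a low value. They report only what shows in the picture. A call takes as long as a camera call.
- spotter.outline_of(target, camera): "region" (400x640 bool, what is visible of it) and "bbox" ([left, top, right, bottom] as shares, 0 to 1, of the picture: columns of its width, rows of its height, round what is visible of it).
- spotter.landmark_of(target, camera): "xy" ([column, row] as shares, 0 to 1, of the picture: columns of its width, rows of its height: a listed point, or the origin of a listed thing).
The state is a dict: "t": time; "joint_pos": joint angles; "qd": joint speeds; "joint_torque": joint torques, N m; "position": TCP position; "eef_rot": TCP orientation; "ft_force": force on the tool from outside, world axes, zero at the start; "wrist_torque": the same for the moment, N m; "grip_width": finger opening in m; "grip_force": force on a finger pad.
Only numpy, scipy, OpenCV 4.12 (cv2) and the standard library are available. Lean on these libraries where they do the work, as an engineer would, in place of code of your own. Each camera call takes 0.05 s, during which the arm holds its last target. There are 200 camera calls.

## Working session

There is one attempt and no reset: what is moved stays moved. The work goes in short steps, Python scripts to look and compute and a tool call to move; the robot and the scene stay as the last step left them, time stands still between calls to the robot, and variables do not carry over. Pictures are saved under pics/ and viewed, at most 10 in all, crops included, and the job is handed in when it is done.

Besides the shell and the picture viewer there is one more tool, called by a JSON object that holds its "op" and its "data", one argument or row to a line. play_rows: Moves the arm, as the interface text tells. Its arguments: {"type":"object","properties":{"grip":{"type":"array"},"slide":{"type":"array"},"turn":{"type":"array"},"squeeze":{"type":"number"}},"required":["grip","slide","turn"]}

```bash
mkdir -p pics; cat > h.py <<'E'
import numpy as np, cv2
from station import status, eyes, ticket, spotter
from scipy.spatial.transform import Rotation as R
def ray(ci,px):
    K=np.array(ci["mtx"]);u=(px[0]-K[0,2])/K[0,0];v=(px[1]-K[1,2])/K[1,1]
    a=b=1.0;x,y=u,v
    for _ in range(30):
        s=1+ci["k1"]*(x*x+y*y);x,y=u/s,v/s
    return np.array([x,y,1.0])
def at_z(ci,px,z):
    T=np.array(ci["cam_to_world"]);d=T[:3,:3]@ray(ci,px);o=T[:3,3]
    return o+d*(z-o[2])/d[2]
def at_depth(ci,px,dep):
    T=np.array(ci["cam_to_world"]);return T[:3,:3]@(ray(ci,px)*dep)+T[:3,3]
def two(r):  # list of (ci,px)
    A=np.zeros((3,3));b=np.zeros(3)
    for ci,px in r:
        T=np.array(ci["cam_to_world"]);d=T[:3,:3]@ray(ci,px);d/=np.linalg.norm(d);P=np.eye(3)-np.outer(d,d);A+=P;b+=P@T[:3,3]
    return np.linalg.solve(A,b)
E
python3 - <<'E'
from h import *
np.set_printoptions(precision=4,suppress=True)
Z=dict(rocker_on_end=.066,valve_blue_top=.068,valve_yellow_top=.068,valve_white_top=.068,pump_top=.072,key_blue=.045,controller=0,pump_box=0,glue=0,beaker=0,syringe=0)
o=status.get_obs();print(o["position"],o["eef_rot"],o["ft_force"])
P={}
ims=[]
for c in ("scene","side"):
    im,d=eyes.camera(c);ci=eyes.camera_info(c);ims.append(im)
    cv2.imwrite(f"pics/{c}0.png",im[:,:,::-1])
    for n,z in Z.items():
        L=spotter.landmark_of(n,c)
        if not L: print(c,n,"none");continue
        px=np.array(L[0]["xy"])*[640,400];P.setdefault(n,[]).append((ci,px))
        q=np.clip(px.astype(int),0,[639,399])
        print(c,n,round(L[0]["score"],2),px.round(1),"atz",at_z(ci,px,z)[:2],"depth",at_depth(ci,px,d[q[1],q[0]]))
for n in P:
    if len(P[n])>1: print(n,"tri",two(P[n]))
cv2.imwrite("pics/both.png",cv2.resize(np.vstack(ims),(480,600))[:,:,::-1])
E
```

```text
[ 0.2908 -0.6085  0.2303] [ 0.9753  0.2211 -0.0003 -0.0009] [-1.0831 -0.799  -0.0901]
scene rocker_on_end 0.78 [205.1 239.5] atz [0.5608 0.2001] depth [0.5639 0.1987 0.0643]
scene valve_blue_top 0.55 [262.3 242.9] atz [0.4773 0.1193] depth [0.4825 0.1161 0.0649]
scene valve_yellow_top 0.57 [237.1 248. ] atz [0.4883 0.1688] depth [0.4895 0.1682 0.0673]
scene valve_white_top 0.59 [208.5 261.6] atz [0.4737 0.2367] depth [0.4772 0.2351 0.0658]
scene pump_top 0.61 [401.8 187.3] atz [ 0.5135 -0.307 ] depth [ 0.6136 -0.4188  0.0147]
scene key_blue 0.7 [262.4 249.7] atz [0.4906 0.1115] depth [0.4771 0.1197 0.0535]
scene controller 0.74 [225.6 271.1] atz [0.5302 0.1758] depth [0.4609 0.2104 0.0449]
scene pump_box 0.9 [393.6 219.7] atz [ 0.4995 -0.2703] depth [ 0.4689 -0.2371  0.0206]
scene glue 0.89 [198.8 244.9] atz [0.6662 0.1687] depth [0.5886 0.2025 0.0431]
scene beaker 0.9 [348.7 209. ] atz [ 0.6154 -0.226 ] depth [ 0.5956 -0.2082  0.0116]
scene syringe 0.74 [424.2 228.5] atz [ 0.4204 -0.2922] depth [ 0.4079 -0.2767  0.0094]
side rocker_on_end 0.7 [313.5 162.5] atz [0.5584 0.1758] depth 
[... 612 characters left out ...]
-0.3226  0.0341]
side glue 0.75 [347.4 182.6] atz [0.6576 0.156 ] depth [ 0.6582  0.1586 -0.0013]
side beaker 0.63 [369.3 259.6] atz [ 0.6094 -0.2331] depth [ 0.6018 -0.2555  0.0171]
side syringe 0.51 [286.  291.4] atz [ 0.4165 -0.3025] depth [ 0.4156 -0.314   0.0096]
rocker_on_end tri [0.5639 0.1969 0.0603]
valve_blue_top tri [0.4995 0.1093 0.0609]
valve_yellow_top tri [0.48   0.1717 0.0701]
valve_white_top tri [0.479  0.2319 0.0597]
pump_top tri [ 0.4973 -0.2873  0.0829]
key_blue tri [0.4918 0.1112 0.0451]
controller tri [0.5085 0.1812 0.0038]
pump_box tri [ 0.5038 -0.2757 -0.0036]
glue tri [ 0.6627  0.1683 -0.0025]
beaker tri [ 0.6132 -0.2268 -0.002 ]
syringe tri [ 0.4197 -0.2958 -0.0031]
```

View pics/both.png

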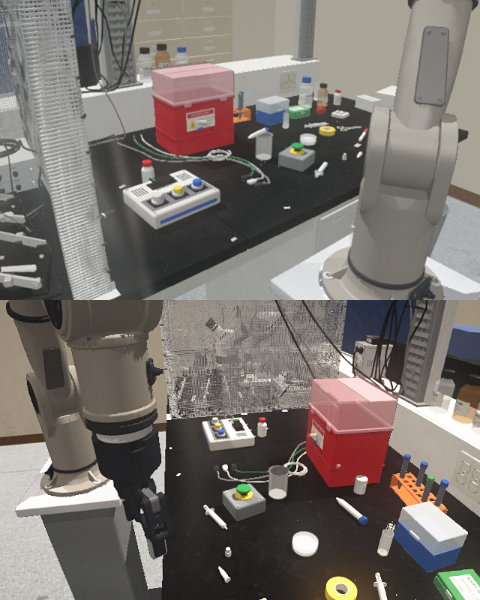

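The scene picture shows the controller left of the robot with white, yellow and blue keys in order left to right (rows ~185-200 px in the montage). The grey pump box with its green button is on the right, the beaker and syringe near it, and the bottle behind the controller. I'll go over the pump box first for a wrist view.

```bash
cat >> h.py <<'E'
def go(p,yaw=0):
    o=status.get_obs();r=R.from_quat(o["eef_rot"]);t=R.from_matrix([[np.cos(yaw),np.sin(yaw),0],[np.sin(yaw),-np.cos(yaw),0],[0,0,-1]])
    print("slide",(r.inv().apply(np.array(p)-o["position"])*1000).round(1),"turn",np.degrees((r.inv()*t).as_rotvec()).round(2),"t",o["t"])
E
python3 -c "
from h import *
go([.46,-.27,.32])"
```

```text
slide [ 298.6 -233.1  -88.7] turn [ 0.   -0.   25.54] t 1.2
```

{"op": "play_rows", "data": {
  "grip": [1,1,1,1,1,1,1,1,1,1],
  "slide": [
    [37,-29,-20],
    [74,-58,-40],
    [112,-87,-60],
    [150,-116,-80],
    [187,-146,-89],
    [224,-175,-89],
    [262,-204,-89],
    [299,-233,-89],
    [299,-233,-89],
    [299,-233,-89]
  ],
  "turn": [
    [0,0,3],
    [0,0,6],
    [0,0,9],
    [0,0,12],
    [0,0,16],
    [0,0,20],
    [0,0,23],
    [0,0,25.5],
    [0,0,25.5],
    [0,0,25.5]
  ]
}}

```text
t: 2.2
position: [0.4609, -0.2689, 0.3205]
eef_rot: [1.0, 0.002, 0.0, 0.0]
ft_force: [0.1, -1.0, -0.0]
grip_width: 0.0002
grip_force: 0.0
```

```bash
cat > w.py <<'E'
from h import *
import sys,json
np.set_printoptions(precision=4,suppress=True)
Z=dict(rocker_on_end=.066,valve_blue_top=.068,valve_yellow_top=.068,valve_white_top=.068,pump_top=.072,pump_box=0,controller=0,glue=0)
tag=sys.argv[1];o=status.get_obs();print(o["position"],o["eef_rot"],o["ft_force"])
ci=eyes.camera_info("wrist");im,d=eyes.camera("wrist");print(np.array(ci["cam_to_world"])[:3].round(3).tolist())
cv2.imwrite(f"pics/{tag}.png",im[:,:,::-1])
for n in sys.argv[2:]:
    L=spotter.landmark_of(n,"wrist")
    if not L: print(n,"none");continue
    px=np.array(L[0]["xy"])*[640,400];q=np.clip(px.astype(int),0,[639,399])
    print(n,round(L[0]["score"],2),px.round(1),"atz",at_z(ci,px,Z[n])[:2],"depth",at_depth(ci,px,d[q[1],q[0]]))
    json.dump([{k:np.array(v).tolist() for k,v in ci.items()},px.tolist()],open(f"{tag}_{n}.json","w"))
E
python3 w.py w1 pump_top pump_box; python3 -c "
from h import *
go([.46,.17,.32])"
```

```text
[ 0.4609 -0.2689  0.3205] [1.     0.002  0.0001 0.0002] [ 0.0958 -0.9831 -0.0402]
[[0.003, -0.952, -0.306, 0.54], [-1.0, -0.002, -0.003, -0.268], [0.002, 0.306, -0.952, 0.463]]
pump_top 0.86 [318.1 141. ] atz [ 0.4936 -0.2712] depth [ 0.4935 -0.2712  0.0716]
pump_box none
slide [-4.000e-01 -4.416e+02  0.000e+00] turn [ 0.03  0.02 -0.11] t 2.35
```

{"op": "play_rows", "data": {
  "grip": [1,1,1,1,1,1,1,1,1,1],
  "slide": [
    [0,-40,0],
    [0,-88,0],
    [0,-136,0],
    [0,-184,0],
    [0,-232,0],
    [0,-280,0],
    [0,-328,0],
    [0,-376,0],
    [0,-420,0],
    [0,-440,0]
  ],
  "turn": [
    [0,0,0],
    [0,0,0],
    [0,0,0],
    [0,0,0],
    [0,0,0],
    [0,0,0],
    [0,0,0],
    [0,0,0],
    [0,0,0],
    [0,0,0]
  ]
}}

```text
t: 3.35
position: [0.4599, 0.1731, 0.3206]
eef_rot: [1.0, 0.002, 0.0, -0.001]
ft_force: [-0.1, -0.3, 0.3]
grip_width: -0.0001
grip_force: 0.0
```

```bash
python3 w.py w2 rocker_on_end valve_blue_top valve_yellow_top valve_white_top controller; python3 -c "
import cv2,numpy as np
cv2.imwrite('pics/w12.png',cv2.resize(np.vstack([cv2.imread('pics/w1.png')[::1],cv2.imread('pics/w2.png')]),(480,600)))"
```

```text
[0.4599 0.1731 0.3206] [ 1.      0.0015  0.0002 -0.0008] [-0.1186 -0.2838  0.2935]
[[0.002, -0.952, -0.306, 0.539], [-1.0, -0.002, -0.001, 0.174], [0.0, 0.306, -0.952, 0.463]]
rocker_on_end 0.69 [295.2  79.6] atz [0.5645 0.199 ] depth [0.5645 0.1991 0.0658]
valve_blue_top none
valve_yellow_top 0.61 [317.  142.5] atz [0.4903 0.1727] depth [0.4904 0.1727 0.0691]
valve_white_top 0.5 [270.  148.4] atz [0.4827 0.2324] depth [0.4827 0.2325 0.0676]
controller 0.76 [318.2 114.5] atz [0.5218 0.1709] depth [0.5235 0.1711 0.0436]
```

View pics/w12.png

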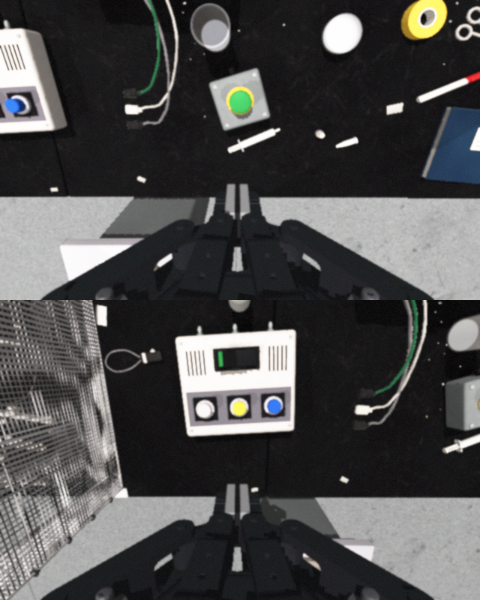

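Wrist views: green button at about (320,136) in the first; in the second, keys at y≈140 (white 272, yellow 318, blue 363) and the green rocker stripe at (294,78). Refining by colour.

```bash
python3 - <<'E'
from h import *
import json
np.set_printoptions(precision=4,suppress=True)
def run(tag,js,specs):
    ci=json.load(open(js))[0];im=cv2.imread(f"pics/{tag}.png");hs=cv2.cvtColor(im,cv2.COLOR_BGR2HSV)
    out={}
    for n,h0,h1,z,(x0,y0,x1,y1) in specs:
        m=cv2.inRange(hs,(h0,110,60),(h1,255,255));k=np.zeros_like(m);k[y0:y1,x0:x1]=m[y0:y1,x0:x1]
        c,l,st,ce=cv2.connectedComponentsWithStats(k);i=1+np.argmax(st[1:,4]);out[n]=at_z(ci,ce[i],z);print(n,st[i],ce[i],out[n])
    return out
run("w1","w1_pump_top.json",[("pump",45,80,.07,(250,80,400,200))])
o=run("w2","w2_rocker_on_end.json",[("blue",100,130,.066,(330,110,390,170)),("yellow",20,35,.066,(290,110,350,170)),("stripe",40,90,.067,(270,50,330,110))])
b,y=o["blue"][:2],o["yellow"][:2];u=(y-b)/np.linalg.norm(y-b);v=np.array([u[1],-u[0]]);print(np.linalg.norm(y-b),"yaw",np.arctan2(v[1],v[0]))
piv=y+.08*v;print("piv",piv,"end",piv+.024*u,"stripe offs",(o["stripe"][:2]-piv)@u,(o["stripe"][:2]-piv)@v)
E
python3 -c "
import cv2
a=cv2.imread('pics/w2.png')[40:180,220:420];cv2.imwrite('pics/crop.png',cv2.resize(a,(800,560),interpolation=cv2.INTER_CUBIC))"
```

```text
pump [306 121  29  30 689] [320.1176 135.7402] [ 0.4999 -0.2737  0.07  ]
blue [357 133  18  19 272] [365.4669 141.7537] [0.4911 0.1111 0.066 ]
yellow [311 135  17  20 255] [318.8627 144.5059] [0.4875 0.1703 0.066 ]
stripe [290  68   8  22 154] [293.6169  78.1558] [0.566  0.2008 0.067 ]
0.059286308775454905 yaw 0.060678540787891456
piv [0.5674 0.1751] end [0.5659 0.1991] stripe offs 0.02568836918698248 0.0001742911940017999
```

View pics/crop.png

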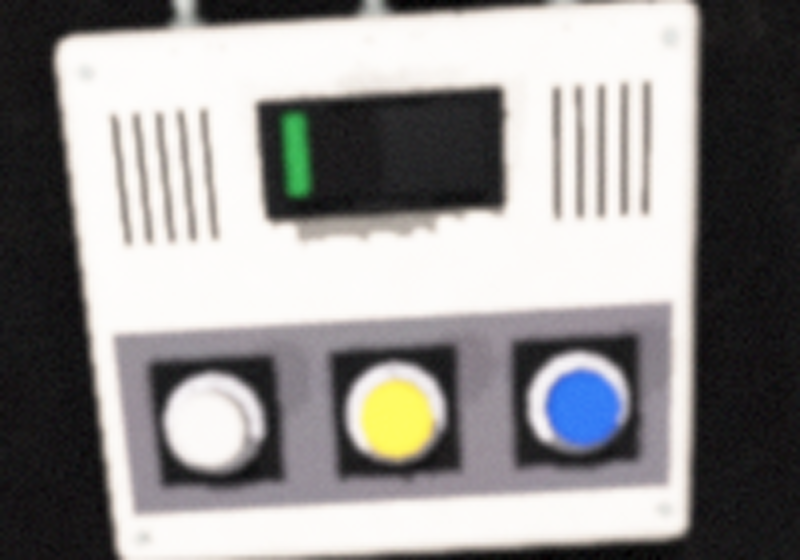

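Colour, network and frame geometry all agree: rocker point (0.566, 0.200), blue (0.491, 0.111), pump (0.499, -0.273).

```bash
python3 -c "
from h import *
go([.566,.2,.085])"
```

```text
slide [105.3 -32.7 235.1] turn [ 0.05  0.01 -0.16] t 3.65
```

{"op": "play_rows", "data": {
  "grip": [1,1,1,1,1,1,1,1,1,1],
  "slide": [
    [20,-6,30],
    [40,-12,60],
    [60,-18,90],
    [80,-24,120],
    [100,-30,150],
    [105.5,-27,180],
    [105.5,-27,205],
    [105.5,-27,225],
    [105.5,-27,235],
    [105.5,-27,235]
  ],
  "turn": [
    [0,0,0],
    [0,0,0],
    [0,0,0],
    [0,0,0],
    [0,0,0],
    [0,0,0],
    [0,0,0],
    [0,0,0],
    [0,0,0],
    [0,0,0]
  ]
}}

```text
t: 4.65
position: [0.5651, 0.1953, 0.0841]
eef_rot: [1.0, -0.001, -0.001, 0.001]
ft_force: [-0.8, -0.2, 0.4]
grip_width: -0.0002
grip_force: 0.0
```

```bash
python3 w.py w3 rocker_on_end;python3 -c "
from h import *
go([.566,.2,.054])"
```

```text
[0.5651 0.1953 0.0841] [ 1.     -0.0006 -0.0011  0.0008] [-0.7538 -0.159   0.3738]
[[-0.002, -0.951, -0.308, 0.645], [-1.0, 0.003, -0.003, 0.196], [0.003, 0.308, -0.951, 0.226]]
rocker_on_end 0.86 [311.2 244.8] atz [0.5667 0.1986] depth [0.5666 0.1986 0.0659]
slide [-0.3 -3.3 32.1] turn [-0.01 -0.06 -0.02] t 4.75
```

View pics/w3.png

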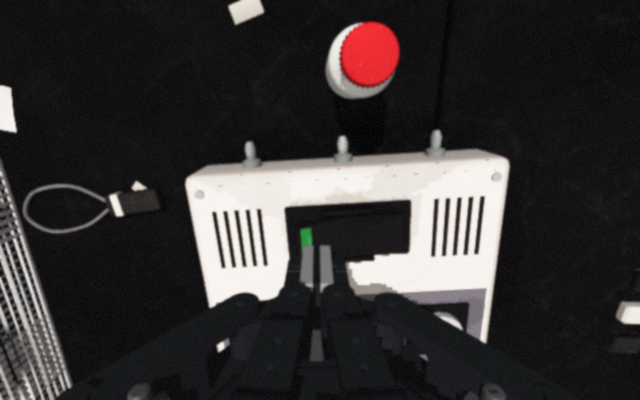

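The picture shows the fingertips (300-332, 248) just above the stripe (306, 237). I shift 4 mm outwards and press.

{"op": "play_rows", "data": {
  "grip": [1,1,1,1,1,1,1,1,1,1],
  "slide": [
    [0,-4,5],
    [0,-4,10],
    [0,-4,14],
    [0,-4,17],
    [0,-4,20],
    [0,-4,23],
    [0,-4,25],
    [0,-4,27],
    [0,-4,28],
    [0,-4,28]
  ],
  "turn": [
    [0,0,0],
    [0,0,0],
    [0,0,0],
    [0,0,0],
    [0,0,0],
    [0,0,0],
    [0,0,0],
    [0,0,0],
    [0,0,0],
    [0,0,0]
  ]
}}

```text
t: 5.75
position: [0.5658, 0.2014, 0.058]
eef_rot: [1.0, 0.0, 0.0, -0.0]
ft_force: [-1.8, 0.5, 6.9]
grip_width: -0.0
grip_force: 3.6
```

{"op": "play_rows", "data": {
  "grip": [1,1,1,1,1,1,1,1,1,1],
  "slide": [
    [0,0,1],
    [0,0,2],
    [0,0,3],
    [0,0,4],
    [0,0,4],
    [0,0,4],
    [0,0,4],
    [0,0,4],
    [0,0,4],
    [0,0,4]
  ],
  "turn": [
    [0,0,0],
    [0,0,0],
    [0,0,0],
    [0,0,0],
    [0,0,0],
    [0,0,0],
    [0,0,0],
    [0,0,0],
    [0,0,0],
    [0,0,0]
  ]
}}

```text
t: 6.75
position: [0.566, 0.2015, 0.0573]
eef_rot: [1.0, 0.0, 0.001, 0.0]
ft_force: [-11.0, -3.8, 35.6]
grip_width: 0.0002
grip_force: 17.8
```

Hard stop at z = 0.0573: the rocker is on. I lift and go over the blue key.

{"op": "play_rows", "data": {
  "grip": [1,1,1,1,1,1,1,1,1,1],
  "slide": [
    [0,0,-15],
    [0,0,-40],
    [0,0,-70],
    [-20,22,-90],
    [-38,45,-90],
    [-56,68,-90],
    [-75,90,-90],
    [-75,90,-60],
    [-75,90,-37],
    [-75,90,-37]
  ],
  "turn": [
    [0,0,0],
    [0,0,0],
    [0,0,0],
    [0,0,0],
    [0,0,0],
    [0,0,0],
    [0,0,0],
    [0,0,0],
    [0,0,0],
    [0,0,0]
  ]
}}

```text
t: 7.75
position: [0.4884, 0.1095, 0.0879]
eef_rot: [1.0, -0.0, -0.003, 0.001]
ft_force: [-0.6, -0.5, -0.5]
grip_width: 0.0002
grip_force: 0.0
```

```bash
python3 w.py w4 rocker_on_end valve_blue_top valve_yellow_top;python3 -c "
from h import *
go([.491,.111,.061])"
```

```text
[0.4884 0.1095 0.0879] [ 1.     -0.     -0.0027  0.001 ] [-0.6099 -0.5062 -0.5478]
[[-0.001, -0.95, -0.311, 0.568], [-1.0, 0.002, -0.003, 0.111], [0.004, 0.311, -0.95, 0.23]]
rocker_on_end 0.93 [145.4 105.2] atz [0.5658 0.196 ] depth [0.5657 0.2007 0.0569]
valve_blue_top 0.81 [310.9 239. ] atz [0.4926 0.113 ] depth [0.492  0.113  0.0666]
valve_yellow_top 0.57 [213.2 248.2] atz [0.4869 0.1695] depth [0.4865 0.1699 0.0671]
slide [-0.5  0.4 30.3] turn [-0.02 -0.09  0.04] t 7.95
```

View pics/w4.png

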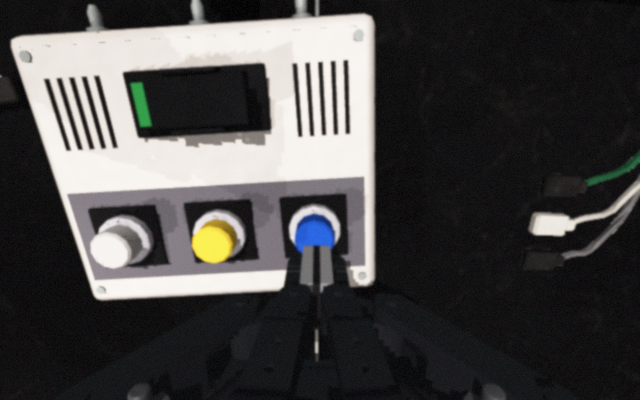

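The rocker's right wing is now raised and its striped end level (depth z = 0.057), so it is on; the fingertips (318, 250) are over the blue cap (314, 235).

{"op": "play_rows", "data": {
  "grip": [1,1,1,1,1,1,1,1,1,1],
  "slide": [
    [1,0,8],
    [1,0,15],
    [1,0,20],
    [1,0,23],
    [1,0,26],
    [1,0,29],
    [1,0,31],
    [1,0,33],
    [1,0,33],
    [1,0,33]
  ],
  "turn": [
    [0,0,0],
    [0,0,0],
    [0,0,0],
    [0,0,0],
    [0,0,0],
    [0,0,0],
    [0,0,0],
    [0,0,0],
    [0,0,0],
    [0,0,0]
  ]
}}

```text
t: 8.95
position: [0.4915, 0.1111, 0.0606]
eef_rot: [1.0, 0.0, 0.0, 0.001]
ft_force: [-14.4, -4.1, 45.5]
grip_width: -0.0003
grip_force: 22.6
```

Blue is at its stop (z = 0.0606). I lift and cross to the pump.

{"op": "play_rows", "data": {
  "grip": [1,1,1,1,1,1,1,1,1,1],
  "slide": [
    [0,0,-20],
    [0,0,-60],
    [0,20,-100],
    [2,65,-120],
    [3,112,-120],
    [4,160,-120],
    [5,208,-120],
    [6,256,-120],
    [7,300,-120],
    [8,340,-120]
  ],
  "turn": [
    [0,0,0],
    [0,0,0],
    [0,0,0],
    [0,0,0],
    [0,0,0],
    [0,0,0],
    [0,0,0],
    [0,0,0],
    [0,0,0],
    [0,0,0]
  ]
}}

```text
t: 9.95
position: [0.4996, -0.2315, 0.1773]
eef_rot: [1.0, -0.0, 0.0, 0.0]
ft_force: [0.7, -0.1, -0.1]
grip_width: -0.0006
grip_force: 0.0
```

```bash
python3 w.py w5 pump_top valve_blue_top rocker_on_end; python3 -c "
from h import *
import json
a=[json.load(open(f'w{i}_pump_top.json')) for i in (1,5)];print('tri',two([(x[0],x[1]) for x in a]))
go([.499,-.272,.085])"
```

```text
[ 0.4996 -0.2315  0.1773] [ 1.     -0.0003  0.0003  0.0003] [ 0.7359 -0.1015 -0.056 ]
[[-0.001, -0.952, -0.305, 0.579], [-1.0, 0.002, -0.002, -0.231], [0.002, 0.305, -0.952, 0.319]]
pump_top 0.86 [365.4 204.9] atz [ 0.496  -0.2728] depth [ 0.4961 -0.2727  0.0725]
valve_blue_top none
rocker_on_end none
tri [ 0.49401882 -0.2722938   0.06864238]
slide [-0.6 42.4 92. ] turn [-0.01 -0.   -0.09] t 10.15
```

View pics/w5.png

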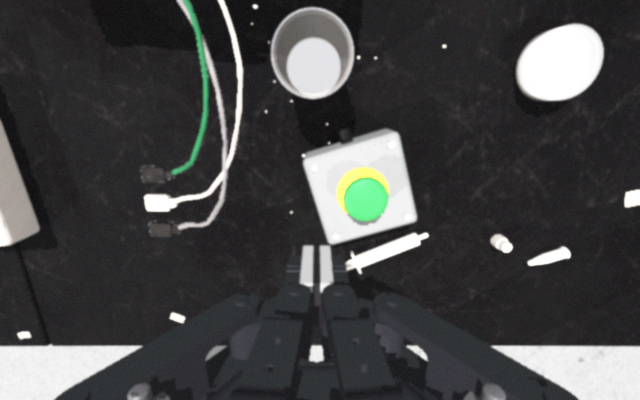

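Button centre is about (366, 200), with the syringe in front and the beaker behind, both clear of a vertical descent.

{"op": "play_rows", "data": {
  "grip": [1,1,1,1,1,1,1,1,1,1],
  "slide": [
    [-1,15,0],
    [-2,35,10],
    [-2,43,40],
    [-2,43,65],
    [-2,43,85],
    [-2,43,95],
    [-2,43,100],
    [-2,43,105],
    [-2,43,109],
    [-2,43,112]
  ],
  "turn": [
    [0,0,0],
    [0,0,0],
    [0,0,0],
    [0,0,0],
    [0,0,0],
    [0,0,0],
    [0,0,0],
    [0,0,0],
    [0,0,0],
    [0,0,0]
  ]
}}

```text
t: 11.15
position: [0.4986, -0.2718, 0.066]
eef_rot: [1.0, 0.001, 0.001, 0.0]
ft_force: [-0.7, 1.1, 4.6]
grip_width: -0.0004
grip_force: 2.1
```

{"op": "play_rows", "data": {
  "grip": [1,1,1,1,1,1,1,1,1,1],
  "slide": [
    [0,0,1],
    [0,0,2],
    [0,0,3],
    [0,0,3.5],
    [0,0,3.5],
    [0,0,3.5],
    [0,0,3.5],
    [0,0,3.5],
    [0,0,3.5],
    [0,0,3.5]
  ],
  "turn": [
    [0,0,0],
    [0,0,0],
    [0,0,0],
    [0,0,0],
    [0,0,0],
    [0,0,0],
    [0,0,0],
    [0,0,0],
    [0,0,0],
    [0,0,0]
  ]
}}

```text
t: 12.15
position: [0.4987, -0.2719, 0.0639]
eef_rot: [1.0, 0.0, 0.001, 0.0]
ft_force: [-4.1, 3.8, 19.1]
grip_width: 0.0002
grip_force: 9.4
```

```bash
python3 - <<'E'
from h import *
o=status.get_obs();print(o["position"],o["ft_force"])
im,d=eyes.camera("scene");cv2.imwrite("pics/s6.png",cv2.resize(im[150:290,150:460],(800,361),interpolation=cv2.INTER_CUBIC)[:,:,::-1])
ci=eyes.camera_info("scene")
for n in("valve_blue_top","valve_yellow_top","valve_white_top","rocker_on_end"):
    L=spotter.landmark_of(n,"scene")
    if L:
        px=np.array(L[0]["xy"])*[640,400];q=px.astype(int);print(n,px,at_depth(ci,px,d[q[1],q[0]]).round(4))
print(status.get_obs()["position"],status.get_obs()["ft_force"])
E
```

```text
[ 0.49868606 -0.27189541  0.0639096 ] [-4.0862212   3.83297646 19.11267345]
valve_blue_top [260.48 242.8 ] [0.4927 0.114  0.0602]
valve_yellow_top [235.392 248.32 ] [0.4899 0.1717 0.0676]
valve_white_top [209.792 258.6  ] [0.4865 0.2278 0.0655]
rocker_on_end [206.528 240.08 ] [0.572  0.1921 0.0577]
[ 0.49869288 -0.27186808  0.06392578] [-4.37116029  2.57737824 18.71413166]
```

View pics/s6.png

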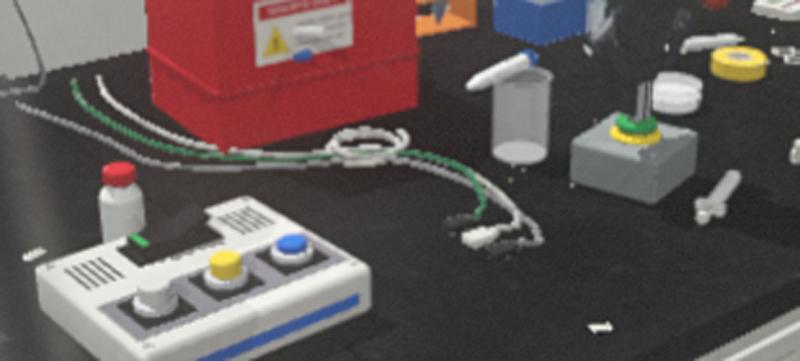

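The view shows the rocker on, blue down, yellow and white up, bystanders in place, and the pump button held at its stop (z = 0.0639, 19 N).

```bash
python3 -c "
from station import ticket
print(ticket.finish_job())"
```

```text
the job is handed in; nothing more can be done
None
```

The job is handed in at about 12.5 s: the rocker is on, the blue key is fully down, and the fingertips are holding the pump button at its stop; yellow, white and the bystanders were not touched.

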